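Mix a sample tube on the touch-operated vortex mixer

TASK

Switch the vortex mixer on by pressing the start button on its low side deck fully down and letting it come back up. Then take the tall capped tube out of the rack, stand it upright in the mixer's rubber cup and push the spring cup about halfway down with it, not onto its stop; finish holding it there, the tube still in the gripper and the cup still pressed. Leave the two short tubes, the jar and the dish where they are.

Things in the scene. Friction and masses are not known exactly. Their poses are not given: they have to be found in the camera images.
- mixer: Vortex mixer, fixed to the bench, 125 mm (x) by 160 mm (y). Origin: centre of the underside; z up. The tall grey block, 125 by 100 mm, is centred 30 mm along its -y, top at 93 mm; the rubber cup stands on its middle. The low side deck is centred about 50 mm along its +y, top at 50 mm; the start button stands on it, 80 mm from the cup.
- start_top (a point): Centre of the top face of the round start button (24 mm across, grey, in a black housing; with the button up it is 72 mm above the bench) on the mixer's side deck. Pressed straight down; point moves with the button.
- start (a joint): Start button travel in m: 0 up, 0.006 fully down; a spring brings it back up. Fully down takes about 5 N; press with about 6 to 7 N. Counts as fully down above 0.005.
- cup_seat (a point): Centre of the inner floor of the mixer's round rubber cup, the spring-loaded touch switch on the tall block. With the cup up it lies 115 mm above the bench and moves down with the cup. Cup: mouth 46 mm across inside, 54 mm outside, floor about 30 mm across, 16 mm deep with sloping walls, so the rim is 16 mm above this point.
- cup (a joint): Cup travel in m, straight down: 0 up, 0.012 on its stop, 0.006 halfway. Spring 800 N/m with a preload: it starts to sink at about 2.5 N, halfway takes about 7 N, the stop about 12 N. It springs back when released.
- rack: Steel tube rack, fixed, 70 mm (x) by 200 mm (y), 60 mm high, origin at the centre of the underside, z up. Base plate 6 mm thick; top plate (z 55 to 60 mm) with three 33 mm holes in a row at y = -65, 0 and +65 mm; one tube stands in each, in any order.
- tube: The tall tube: 115 mm high, white body 29 mm across, conical foot with a 12 mm flat tip, blue screw cap 34 mm across and 22 mm high. About 50 g. Origin: centre of the foot tip; z runs along the tube to the cap. Stands on the rack's base plate, cap top 121 mm above the bench; the fingers best close across the row of tubes (along the rack's x).
- tube_cap (a point): Centre of the tall tube's cap, 104 mm above its foot: the place to grip.
- short_a: Short tube, same form and caps but 85 mm high, in another rack hole; origin at its foot. Leave alone.
- short_b: Second short tube, 85 mm high, in the third hole; origin at its foot. Leave alone.
- jar: Amber glass jar, 60 mm across, 100 mm high, standing beyond the work; origin at the centre of its underside. Leave alone.
- dish: Flat clear dish, 90 mm across, 17 mm high, lying between robot and work; origin at the centre of its underside. Leave alone.
Not all that is in view belongs to the job. What is shaped like the tube but orange or red is not meant.

How it is judged:
By the outcome, as a careful person would: the job done as asked, in the order asked, and still so for the second after the job is handed in, while the arm keeps its last pose, push and grip.
It also fails if it takes over 54 s, if anything falls off the work surface, if the arm or the gripper's body presses on something with over 40 N, if the wrist force passes 120 N, or if a joint passes its speed limit or range.

ROBOT

A 7-joint arm with a two-finger parallel gripper is mounted at the origin on the work surface. World frame = base frame: x ahead of the robot, y to its left, z up, the work surface at z = 0. Lengths are in m, angles in rad, forces in N, time in s.
With the tool pointing down it reaches from about 0.425 to 0.875 m from the base axis. Payload 4.7 kg.
Tool frame: the origin (TCP) lies between the finger pads; the fingertips stand 19 mm ahead of it and the grasp point (between the pads) is the TCP (ctrl.tip_extent is the distance from the TCP to the fingertips, in m); z points along the fingers, y is the line along which they close (so a half turn about z gives the same grasp; the last joint's range is limited). The gripper opens to 87 mm and grips with 3 to 60 N. Pads are 19 mm wide; open, the fingers measure 117 mm over their backs; the gripper's body (75 mm by 190 mm) begins 51 mm behind the grasp point.
Start: joints at [0.014, 0.321, -0.07, 1.45, 0.023, 1.371, -0.057], TCP at [0.65, -0, 0.242] pointing down, gripper open.
Joint ranges: [-2.86, 2.86], [-0.3, 2.09], [-1.38, 1.24], [0.06, 2.45], [-1.56, 4.7], [0.09, 2.05], [-2.69, 2.69]. Speed limits (rad/s): [2.57, 2.57, 3.14, 3.14, 3.14, 3.14, 3.14].

INTERFACE

Orientations are given as a rotation vector (axis times angle).
In Python, from bench import ctrl gives the robot as it stands.
- The arm moves only by the shell command python3 -m crank 'ROWS' [OPENING] [FORCE]. ROWS is JSON, a list of rows, each an object of numbers: "tx", "ty", "tz": the shift along the tool's x, y, z in mm; "turn": the turn about the tool's z in units of 5 degrees (1.0 is 5 degrees). In form: [{"tx": .., "ty": .., "tz": .., "turn": ..}, ...]. A call has 1 to 5 rows; each row is the pose to reach, as a shift and turn from the pose commanded when the call began, along the tool's axes at that moment; what a row does not reach only later rows make up. A row lasts 1/8 s, in which the tool goes at most 62.5 mm and 10.7 degrees, less where a joint would pass 70% of its speed; a pose out of reach is approached as far as the arm can. A call with a gripper value outside its range is refused whole. OPENING is the finger opening in mm, from 0 to 87, set as the call begins (- or left out, the last holds). The fingers move at their own pace and stop on an object; FORCE is the grip in N (left out, the last holds). Time passes only in rows, so rows that repeat a pose let the fingers close. It gives the time, the measured TCP pose, the force, the opening and the grip force at its end, in the units of the state.
- ctrl.get_state(): the state, without advancing time (a new reading comes with each control period).
- ctrl.get_image(name): name is "scene" or "side" or "wrist"; returns (picture, depth): 384x512x3 uint8, red, green, blue; 384x512 float32, m along the optical axis (not along the pixel's ray), 0 where there is no reading.
- ctrl.camera_model(name): a dict with "intrinsics" (3x3 intrinsics, pixels), "origin" and "orientation" of the camera in the world. Camera axes: x right, y down, z forward; pixel columns grow to the right and rows downward; lengths in m; the calibration is good to about 2 mm. The wrist camera is an equidistant fisheye: a pixel r from the principal point sees the ray r / f radians off the axis. A picture is of the moment at which its call begins: read the wrist's pose just before it. camera_model takes no time and is no camera call; for the wrist camera it gives the pose at the moment of the call.
- ctrl.close_job(): hands the job in; it is judged then, once.
Trained networks look in the newest picture that a camera, given by its name, has taken for a name from the list of things; names that differ only in an ending like _2 or _b are one class to them, and where a whole thing is asked for, a point or a joint stands for the part that bears it (a point fixed in the world has none). Each returns a list of dicts, best first, with "confidence" (0 to 1); they miss things now and then, are a little off and sometimes report something else, mostly with a low value. They report only what shows in the picture. A call takes as long as a camera call. They do not tell look-alikes from the thing itself.
- ctrl.recognise(camera, query): "xyz" ([x, y, z] in m, in world coordinates, good to about 4 mm: the middle of the surface that is visible of it).
- ctrl.mark_of(camera, query): "xyz" ([x, y, z] in m, in world coordinates, good to about 4 mm: a listed point, or the origin of a listed thing).
The state is a dict: "time": time; "joint_positions": joint angles; "qd": joint speeds; "joint_torque": joint torques, N m; "position": TCP position; "tool_rot": TCP orientation; "ft_force": force on the tool from outside, world axes, zero at the start; "torque": the same for the moment, N m; "grip_width": opening from 0.0 (shut) to 1.0 (fully open); "grip_force": force on a finger pad.
Only numpy, scipy, OpenCV 4.12 (cv2) and the standard library are available. Lean on these libraries where they do the work, as an engineer would, in place of code of your own. Each camera call takes 0.05 s, during which the arm holds its last target. There are 200 camera calls.

## Working session

There is one attempt and no reset: what is moved stays moved. The work goes in short steps, Python scripts to look and compute and a shell command to move; the robot and the scene stay as the last step left them, time stands still between calls to the robot, and variables do not carry over. Pictures are saved under pics/ and viewed, at most 10 in all, crops included, and the job is handed in when it is done.

```bash
mkdir -p pics; cat > h.py <<'E'
import numpy as np, cv2
from bench import ctrl
from scipy.spatial.transform import Rotation as R
def save(n,f):
    im,d=ctrl.get_image(n); cv2.imwrite('pics/'+f,im[:,:,::-1]); return im,d
def proj(n,p):
    m=ctrl.camera_model(n); Rm=np.array(m['orientation']); 
    if Rm.shape!=(3,3): Rm=R.from_rotvec(Rm).as_matrix()
    c=Rm.T@(np.array(p)-m['origin']); K=np.array(m['intrinsics'])
    return (K@(c/c[2]))[:2].round(0)
def world(n,d,u,v):
    m=ctrl.camera_model(n); Rm=np.array(m['orientation'])
    if Rm.shape!=(3,3): Rm=R.from_rotvec(Rm).as_matrix()
    K=np.array(m['intrinsics']); z=d[v,u]
    return Rm@(np.linalg.inv(K)@[u,v,1]*z)+m['origin']
E
python3 - <<'E'
from h import *
a,_=save('scene','scene0.png');b,_=save('side','side0.png')
cv2.imwrite('pics/both0.png',cv2.resize(np.vstack([a,b])[:,:,::-1],None,fx=.78,fy=.78))
for n in ('scene','side'):
    print(ctrl.camera_model(n))
    for q in ['start_top','cup_seat','tube_cap','tube','rack','mixer','short_a','jar','dish']:
        for r in ctrl.mark_of(n,q)[:3]: print(n,q,np.round(r['xyz'],3),round(r['confidence'],2),proj(n,r['xyz']))
s=ctrl.get_state();print(s['time'],s['tool_rot'],s['position'],R.from_rotvec(s['tool_rot']).as_matrix().round(3))
E
```

```text
{'intrinsics': array([[364.25733538,   0.        , 252.71091055],
       [  0.        , 364.25733538, 192.67806359],
       [  0.        ,   0.        ,   1.        ]]), 'origin': array([1.11633853, 0.37561575, 0.66272877]), 'orientation': array([-1.20903601, -2.28100899,  1.01680967])}
scene start_top [ 0.625 -0.104  0.067] 0.45 [209. 187.]
scene cup_seat [ 0.597 -0.182  0.115] 0.85 [190. 155.]
scene cup_seat [ 0.611 -0.155  0.   ] 0.53 [200. 196.]
scene tube_cap [0.536 0.225 0.111] 0.9 [351. 205.]
scene tube_cap [0.432 0.264 0.102] 0.78 [384. 188.]
scene tube_cap [0.404 0.201 0.103] 0.75 [363. 171.]
scene tube [ 0.4  0.2 -0. ] 0.85 [356. 201.]
scene tube [0.537 0.225 0.005] 0.65 [343. 237.]
scene tube [0.652 0.254 0.   ] 0.65 [333. 278.]
scene rack [ 0.544  0.226 -0.003] 0.62 [342. 242.]
scene rack [0.536 0.224 0.111] 0.35 [350. 204.]
scene mixer [ 0.611 -0.157  0.005] 0.72 [199. 194.]
scene short_a [0.526 0.294 0.006] 0.81 [373. 247.]
scene short_a [0.552 0.167 0.012] 0.78 [319. 229.]
scene jar [ 0.762 -0.022  0.002] 0.87 [201. 255.]
scene jar [0.536 0.225 0.108] 0.52 [351. 205.]

[... 647 characters left out ...]
. 239.]
side tube [ 0.655  0.255 -0.002] 0.86 [133. 271.]
side tube [ 0.398  0.2   -0.   ] 0.78 [256. 325.]
side tube [ 0.438  0.26  -0.001] 0.75 [212. 334.]
side rack [ 0.539  0.229 -0.001] 0.55 [185. 293.]
side mixer [ 0.605 -0.156  0.002] 0.65 [291. 195.]
side short_a [0.553 0.165 0.003] 0.95 [206. 269.]
side short_a [0.525 0.292 0.006] 0.73 [160. 314.]
side short_a [0.537 0.23  0.003] 0.18 [185. 292.]
side jar [ 0.762 -0.02   0.   ] 0.9 [204. 194.]
side dish [0.382 0.029 0.002] 0.78 [326. 276.]
side dish [ 0.595 -0.183  0.115] 0.57 [304. 149.]
1.0 [2.22138062e+00 2.22138112e+00 3.85624454e-05] [ 6.50017798e-01 -3.62091148e-05  2.41587390e-01] [[-0.  1.  0.]
 [ 1.  0. -0.]
 [-0.  0. -1.]]
```

View pics/both0.png

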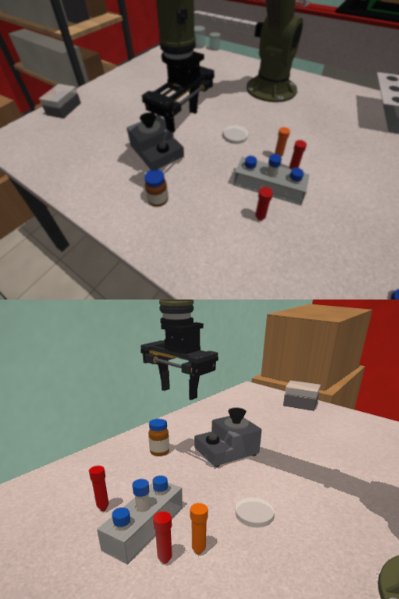

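Candidates for the tall tube (both0 picture, upper view): blue caps at (250,161), (275,160) and (297,174); orange at (284,135); red at (300,147) and (264,195). The blue one in the middle at (275,160), or (141,488) in the side view, stands higher than its neighbours and is in the rack, so it fits. I'll confirm it in a crop and measure with depth from both views.

```bash
python3 - <<'E'
from h import *
ims={}
for n in ('scene','side'):
    im,d=ctrl.get_image(n); ims[n]=im
    m=ctrl.camera_model(n); Rm=R.from_rotvec(m['orientation']).as_matrix();K=np.array(m['intrinsics'])
    v,u=np.mgrid[:384,:512]; P=((np.stack([u,v,u*0+1],-1)@np.linalg.inv(K).T)*d[...,None])@Rm.T+m['origin']
    P[d==0]=9
    hsv=cv2.cvtColor(im,cv2.COLOR_RGB2HSV); blue=(abs(hsv[...,0].astype(int)-110)<15)&(hsv[...,1]>120)
    for c in [(.537,.225),(.5255,.293),(.5525,.166)]:
        k=blue&(np.hypot(P[...,0]-c[0],P[...,1]-c[1])<.03); q=P[k]; zt=np.percentile(q[:,2],95)
        t=q[q[:,2]>zt-.004]; print(n,'cap',c,len(t),zt.round(4),((t.max(0)+t.min(0))/2).round(4),np.ptp(t,axis=0).round(3))
    for nm,c,r in [('cup',(.597,-.183),.035),('btn',(.626,-.106),.03)]:
        k=(np.hypot(P[...,0]-c[0],P[...,1]-c[1])<r); q=P[k]; print(n,nm,np.histogram(q[:,2],np.arange(.045,.14,.005))[0])
        zt=np.percentile(q[:,2],98); t=q[q[:,2]>zt-.005]; print(zt.round(4),((t.max(0)+t.min(0))/2).round(4),np.ptp(t,axis=0).round(3))
a=cv2.resize(ims['side'][120:360,90:350],None,fx=1.53,fy=1.53,interpolation=cv2.INTER_CUBIC)
b=cv2.resize(ims['side'][130:220,240:340],None,fx=4,fy=4,interpolation=cv2.INTER_CUBIC)
a=cv2.copyMakeBorder(a,0,max(0,360-a.shape[0]),0,0,0)[:360]
b=b[:360]; cv2.imwrite('pics/crop1.png',np.hstack([a,b])[:,:,::-1])
E
```

```text
scene cap (0.537, 0.225) 131 0.1237 [0.5386 0.2283 0.1228] [0.033 0.03  0.006]
scene cap (0.5255, 0.293) 141 0.0934 [0.5268 0.292  0.092 ] [0.032 0.032 0.005]
scene cap (0.5525, 0.166) 111 0.0936 [0.5526 0.1653 0.0923] [0.031 0.03  0.005]
scene cup [  0   0   0   0   0   0   0   0   0  42 205  16  14  39  40  59  57  71
   0]
0.1332 [ 0.5983 -0.1838  0.1311] [0.052 0.054 0.005]
scene btn [ 38 127  21  75  19  53   0   0   0   0   0   0   0   0   0   0   0   0
   0]
0.0737 [ 0.6257 -0.107   0.0719] [0.024 0.02  0.006]
side cap (0.537, 0.225) 209 0.1228 [0.5356 0.2295 0.1213] [0.031 0.033 0.005]
side cap (0.5255, 0.293) 257 0.0931 [0.5235 0.2925 0.0914] [0.033 0.033 0.005]
side cap (0.5525, 0.166) 168 0.0932 [0.5489 0.166  0.0914] [0.031 0.033 0.005]
side cup [  0   0   0   0   0   0   0   0   2  32 225  23   7  27  48  70  82  73
   0]
0.1325 [ 0.597  -0.1818  0.1306] [0.051 0.052 0.006]
side btn [ 22 114  37  76  22  46   1   0   0   0   0   0   0   0   0   0   0   0
   0]
0.0735 [ 0.6244 -0.1066  0.072 ] [0.022 0.022 0.007]
```

View pics/crop1.png

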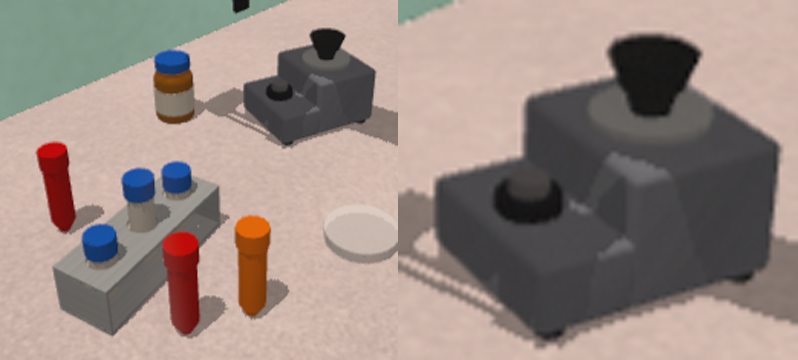

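The crop confirms it: the blue-capped tube at (138,185) is the middle one in the rack and stands about 30 mm above the short ones at (100,243) and (176,178). The red ones at (55,185) and (182,280) and the orange one at (252,265) stand outside the rack. The start button is at (528,185) and the cup mouth at (655,50) in the right half. First I'll go above the button, fingers closed and turned along the mixer's x.

```bash
python3 -m crank '[{"tx":-55,"ty":-13,"tz":0,"turn":2},{"tx":-107,"ty":-25,"tz":30,"turn":4},{"tx":-107,"ty":-25,"tz":85,"turn":4},{"tx":-107,"ty":-25,"tz":127,"turn":4},{"tx":-107,"ty":-25,"tz":127,"turn":4}]' 0 20
```

```text
time: 1.72
position: [0.6221, -0.1066, 0.1108]
tool_rot: [-2.569, -1.799, 0.009]
ft_force: [0.1, -0.1, 0.9]
grip_width: 0.513
grip_force: 0.0
```

```bash
python3 -m crank '[{"tz":0},{"tz":0},{"tz":0},{"tz":0}]'; python3 - <<'E'
from h import *
im,d=ctrl.get_image('side'); s=ctrl.get_state(); print(s['time'],s['position'],s['tool_rot'],s['grip_width'],R.from_rotvec(s['tool_rot']).as_matrix().round(3), ctrl.tip_extent)
im2,_=ctrl.get_image('scene')
a=cv2.resize(im[80:220,200:340],(400,400)); b=cv2.resize(im2[100:240,140:280],(400,400))
cv2.imwrite('pics/btn.png',np.hstack([a,b])[:,:,::-1])
E
```

```text
1.775 [ 0.62431082 -0.10681991  0.1138622 ] [-2.57187646 -1.801271    0.00288895] 0.4714075793090002 [[ 0.342  0.94  -0.002]
 [ 0.94  -0.342  0.   ]
 [-0.001 -0.002 -1.   ]] 0.019$[0]: bad value
```

View pics/btn.png

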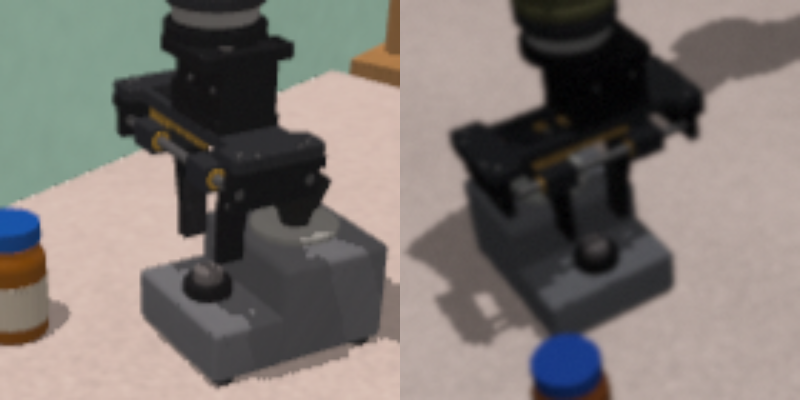

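The fingers (partly closed) straddle the button at (208,280) in the left crop, clear of the cup. The call without all four keys was refused. I'll let the fingers shut.

```bash
python3 -m crank '[{"tx":0,"ty":0,"tz":6,"turn":0},{"tx":0,"ty":0,"tz":12,"turn":0},{"tx":0,"ty":0,"tz":16,"turn":0},{"tx":0,"ty":0,"tz":18,"turn":0},{"tx":0,"ty":0,"tz":18,"turn":0}]'
```

```text
time: 2.45
position: [0.625, -0.107, 0.0965]
tool_rot: [-2.573, -1.802, 0.0]
ft_force: [-0.6, -0.1, -0.1]
grip_width: 0.009
grip_force: 0.0
```

```bash
python3 -m crank '[{"tx":0,"ty":0,"tz":4,"turn":0},{"tx":0,"ty":0,"tz":7,"turn":0},{"tx":0,"ty":0,"tz":9,"turn":0},{"tx":0,"ty":0,"tz":10,"turn":0},{"tx":0,"ty":0,"tz":10,"turn":0}]'
```

```text
time: 3.08
position: [0.6252, -0.1071, 0.087]
tool_rot: [2.573, 1.802, 0.001]
ft_force: [-0.5, -0.6, 3.5]
grip_width: 0.005
grip_force: 2.0
```

```bash
python3 -m crank '[{"tx":0,"ty":0,"tz":1.5,"turn":0},{"tx":0,"ty":0,"tz":2.5,"turn":0},{"tx":0,"ty":0,"tz":2.5,"turn":0},{"tx":0,"ty":0,"tz":2.5,"turn":0}]'
```

```text
time: 3.58
position: [0.6253, -0.1071, 0.0854]
tool_rot: [2.573, 1.802, 0.001]
ft_force: [-2.5, -0.2, 9.7]
grip_width: 0.004
grip_force: 4.8
```

The button bottomed out: the fingers stopped about 6 mm below first contact, at 9.7 N. Now lift off and go over to the rack, opening the fingers.

```bash
python3 -m crank '[{"tx":0,"ty":0,"tz":-10,"turn":0},{"tx":0,"ty":0,"tz":-60,"turn":0},{"tx":0,"ty":0,"tz":-116,"turn":0},{"tx":45,"ty":-31,"tz":-126,"turn":-2},{"tx":90,"ty":-62,"tz":-126,"turn":-4}]' && python3 -m crank '[{"tx":0,"ty":0,"tz":0,"turn":0}]' 64 25; python3 - <<'E'
from h import *
s=ctrl.get_state();Rt=R.from_rotvec(s['tool_rot']).as_matrix();p=s['position']
print(s['time'],p,Rt.round(3),s['ft_force'])
print('to tube',(Rt.T@(np.array([.537,.228,.19])-p)*1000).round(1), 'yaw of y', np.degrees(np.arctan2(Rt[1,1],Rt[0,1])))
for n in ('scene','side'):
    im,d=ctrl.get_image(n)
    print([ (r['xyz'],r['confidence']) for r in ctrl.mark_of(n,'start_top')[:1]])
E
```

```text
time: 4.2
position: [0.5979, -0.0006, 0.2114]
tool_rot: [2.216, 2.224, 0.003]
ft_force: [-0.0, 0.5, -1.1]
grip_width: 0.005
grip_force: 0.0
time: 4.32
position: [0.5964, 0.0055, 0.2101]
tool_rot: [-2.208, -2.231, -0.003]
ft_force: [0.7, -0.1, 0.5]
grip_width: 0.053
grip_force: 0.0
4.325 [0.59636501 0.00550788 0.21006489] [[-0.01   1.    -0.001]
 [ 1.     0.01   0.003]
 [ 0.003 -0.001 -1.   ]] [ 0.68506966 -0.12412947  0.46625933]
to tube [223.  -57.1  20.8] yaw of y 0.5757389083803558
[]
[([0.5935, -0.1822, 0.1153], 0.58)]
```

```bash
python3 -m crank '[{"tx":60,"ty":-15,"tz":0,"turn":-1.2},{"tx":120,"ty":-30,"tz":0,"turn":-2.3},{"tx":175,"ty":-46,"tz":10,"turn":-2.3},{"tx":229,"ty":-60,"tz":20,"turn":-2.3},{"tx":229,"ty":-60,"tz":20,"turn":-2.3}]' && python3 -m crank '[{"tx":0,"ty":0,"tz":0,"turn":0},{"tx":0,"ty":0,"tz":0,"turn":0}]'; python3 - <<'E'
from h import *
im,d=ctrl.get_image('wrist'); s=ctrl.get_state(); m=ctrl.camera_model('wrist');Rt=R.from_rotvec(s['tool_rot']).as_matrix();p=s['position']
print(s['position'],s['grip_width'],s['time'],'yaw of y', np.degrees(np.arctan2(Rt[1,1],Rt[0,1])))
print('to tube',(Rt.T@(np.array([.537,.228,.11])-p)*1000).round(1))
cv2.imwrite('pics/w1.png',im[:,:,::-1])
for q in ['tube_cap','tube','short_a']:
  for r in ctrl.mark_of('wrist',q)[:3]: print(q,np.round(r['xyz'],4),r['confidence'])
# blue ray of cap top from wrist
K=np.array(m['intrinsics']);Rm=R.from_rotvec(m['orientation']).as_matrix()
v,u=np.mgrid[:384,:512];x=(u-K[0,2])/K[0,0];y=(v-K[1,2])/K[1,1];th=np.hypot(x,y)+1e-9
ray=np.stack([x*np.sin(th)/th,y*np.sin(th)/th,np.cos(th)],-1); P=(ray/ray[...,2:]*d[...,None])@Rm.T+m['origin']
hsv=cv2.cvtColor(im,cv2.COLOR_RGB2HSV); blue=(abs(hsv[...,0].astype(int)-110)<15)&(hsv[...,1]>120)&(d>0)
q=P[blue&(np.hypot(P[...,0]-.537,P[...,1]-.228)<.03)]; t=q[q[:,2]>np.percentile(q[:,2],95)-.004]
print(len(t),((t.max(0)+t.min(0))/2).round(4),np.ptp(t,axis=0))
E
```

```text
time: 5.15
position: [0.5352, 0.2323, 0.1888]
tool_rot: [-1.978, -2.437, 0.001]
ft_force: [-0.4, -0.1, 0.7]
grip_width: 0.717
grip_force: 0.0
time: 5.4
position: [0.5388, 0.2251, 0.1901]
tool_rot: [1.992, 2.428, -0.001]
ft_force: [-0.2, 0.8, 0.6]
grip_width: 0.734
grip_force: 0.0
[0.53867033 0.22543633 0.19017626] 0.7325749807510407 5.45 yaw of y 11.274697906036366
to tube [ 2.9 -1.2 80.2]
tube_cap [0.6562 0.2506 0.1052] 0.89
tube_cap [0.4021 0.2022 0.1049] 0.75
tube_cap [0.5361 0.2294 0.1094] 0.64
tube [0.4372 0.2667 0.0012] 0.93
tube [ 6.591e-01  2.517e-01 -3.000e-04] 0.74
tube [0.5372 0.2308 0.0007] 0.68
short_a [0.5521 0.1623 0.0045] 0.71
short_a [0.5303 0.2932 0.0049] 0.69
340 [0.5311 0.2501 0.2905] [0.03683178 0.01046757 0.00697634]
```

View pics/w1.png

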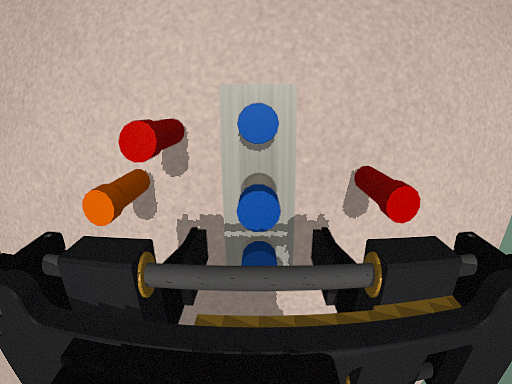

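The wrist view shows the tall blue cap at (259,210), centred between the fingertips (about 198 and 320), with the rack aligned upright. The red and orange tubes at (140,140), (100,207) and (402,202) are clear. Descend and grip.

```bash
python3 -m crank '[{"tx":3,"ty":-1,"tz":20,"turn":0},{"tx":3,"ty":-1,"tz":45,"turn":0},{"tx":3,"ty":-1,"tz":68,"turn":0},{"tx":3,"ty":-1,"tz":81,"turn":0},{"tx":3,"ty":-1,"tz":81,"turn":0}]' && python3 -m crank '[{"tx":0,"ty":0,"tz":0,"turn":0},{"tx":0,"ty":0,"tz":0,"turn":0},{"tx":0,"ty":0,"tz":0,"turn":0},{"tx":0,"ty":0,"tz":0,"turn":0},{"tx":0,"ty":0,"tz":0,"turn":0}]' 20 25
```

```text
time: 6.22
position: [0.5355, 0.23, 0.1083]
tool_rot: [-1.988, -2.432, 0.002]
ft_force: [0.4, -0.1, 0.3]
grip_width: 0.736
grip_force: 0.0
time: 6.85
position: [0.5361, 0.2306, 0.1094]
tool_rot: [1.988, 2.433, 0.001]
ft_force: [0.2, -0.9, 1.8]
grip_width: 0.369
grip_force: 25.0
```

```bash
python3 -m crank '[{"tx":0,"ty":0,"tz":-15,"turn":0},{"tx":0,"ty":0,"tz":-40,"turn":0},{"tx":0,"ty":0,"tz":-80,"turn":0},{"tx":0,"ty":0,"tz":-120,"turn":0},{"tx":0,"ty":0,"tz":-160,"turn":0}]' && python3 -m crank '[{"tx":0,"ty":0,"tz":0,"turn":0},{"tx":0,"ty":0,"tz":0,"turn":0},{"tx":0,"ty":0,"tz":0,"turn":0}]'; cat > foot.py <<'E'
from h import *
def tubepose(f=None,lo=.06):
    """tube points below gripper in side/scene depth, rendered crop; axis per height"""
    crops=[]
    for n in ('scene','side'):
        im,d=ctrl.get_image(n); s=ctrl.get_state(); p=s['position']
        m=ctrl.camera_model(n); Rm=R.from_rotvec(m['orientation']).as_matrix();K=np.array(m['intrinsics'])
        v,u=np.mgrid[:384,:512]; P=((np.stack([u,v,u*0+1],-1)@np.linalg.inv(K).T)*d[...,None])@Rm.T+m['origin']
        k=(d>0)&(np.hypot(P[...,0]-p[0],P[...,1]-p[1])<.03)&(P[...,2]<p[2]-.02)&(P[...,2]>p[2]-.125)
        # silhouette centre per image row -> offset from TCP axis, mm sideways in view
        view=np.array(m['origin'])-p; view[2]=0; view/=np.linalg.norm(view); side=np.cross([0,0,1],view)
        for a in np.arange(-.12,-.02,.015):
            q=P[k&(P[...,2]>p[2]+a)&(P[...,2]<p[2]+a+.015)]-p
            if len(q)>3: l=q@side; print(n,'z',round(a+.0075,4),'side off mm',round(500*(l.max()+l.min()),1),'w',round(1000*np.ptp(l),1),len(q))
        if k.any(): print(n,'lowest',P[k][:,2].min().round(4),'side dir',side.round(2))
        c=proj(n,p-np.array([0,0,.05])).astype(int); y0=max(0,c[1]-70);x0=max(0,c[0]-70)
        crops.append(cv2.resize(im[y0:y0+140,x0:x0+140],(400,400)))
    if f: cv2.imwrite('pics/'+f,np.hstack(crops)[:,:,::-1])
    s=ctrl.get_state();print(s['time'],s['position'],s['tool_rot'],s['grip_width'],s['grip_force'],s['ft_force'])
E
python3 -c "
from foot import *
tubepose('lift.png')"
```

```text
time: 7.48
position: [0.5357, 0.2305, 0.2714]
tool_rot: [1.987, 2.433, 0.001]
ft_force: [0.5, 0.6, -1.9]
grip_width: 0.373
grip_force: 25.0
time: 7.85
position: [0.5352, 0.2301, 0.2675]
tool_rot: [-1.987, -2.432, 0.004]
ft_force: [-0.6, -0.9, -1.6]
grip_width: 0.368
grip_force: 25.0
scene z -0.0975 side off mm -3.9 w 18.0 19
scene z -0.0825 side off mm -3.3 w 28.3 69
scene z -0.0675 side off mm -3.5 w 28.5 91
scene z -0.0525 side off mm -3.4 w 28.3 94
scene z -0.0375 side off mm -3.4 w 28.0 96
scene z -0.0225 side off mm -3.2 w 28.6 31
scene lowest 0.1674 side dir [-0.24  0.97  0.  ]
side z -0.0975 side off mm 0.3 w 20.9 48
side z -0.0825 side off mm 1.3 w 28.0 142
side z -0.0675 side off mm 1.4 w 28.5 167
side z -0.0525 side off mm 1.6 w 28.4 173
side z -0.0375 side off mm 1.5 w 28.4 176
side z -0.0225 side off mm 1.6 w 28.4 101
side lowest 0.1656 side dir [-0.59 -0.81  0.  ]
7.95 [0.53538393 0.23017482 0.26771659] [-1.98699671 -2.43199572  0.00334422] 0.3672423908615281 24.99825719743967 [ 0.28403466  0.07444596 -0.88316457]
```

View pics/lift.png

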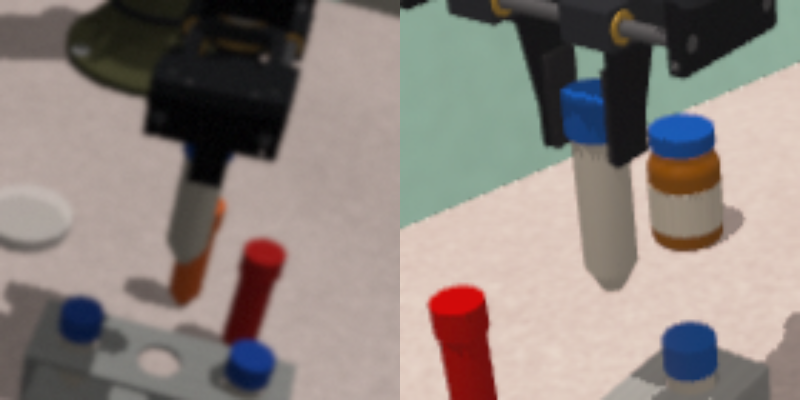

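The tube hangs upright, at about (605,190) in the right crop, its axis about 3 mm along -tool x from the TCP; the short tubes are still in the rack. Carry it over the cup.

```bash
python3 -m crank '[{"tx":-20,"ty":-1,"tz":0,"turn":0},{"tx":-60,"ty":-3,"tz":0,"turn":0},{"tx":-105,"ty":-5,"tz":0,"turn":0},{"tx":-150,"ty":-7.5,"tz":0,"turn":0},{"tx":-195,"ty":-10,"tz":0,"turn":0}]' && python3 -m crank '[{"tx":-45,"ty":-2,"tz":0,"turn":0},{"tx":-90,"ty":-4.5,"tz":0,"turn":0},{"tx":-135,"ty":-6.5,"tz":0,"turn":0},{"tx":-180,"ty":-9,"tz":0,"turn":0},{"tx":-208,"ty":-10,"tz":0,"turn":0}]'  && python3 -m crank '[{"tx":-11,"ty":-1,"tz":0,"turn":0},{"tx":-11,"ty":-1,"tz":0,"turn":0},{"tx":-11,"ty":-1,"tz":0,"turn":0},{"tx":-11,"ty":-1,"tz":0,"turn":0}]'
python3 -c "
from foot import *
tubepose('over.png')"
```

```text
time: 8.57
position: [0.5649, 0.034, 0.2689]
tool_rot: [1.989, 2.431, -0.001]
ft_force: [0.8, -0.1, -0.8]
grip_width: 0.369
grip_force: 25.0
time: 9.2
position: [0.5955, -0.1735, 0.2688]
tool_rot: [1.993, 2.428, -0.003]
ft_force: [0.7, 0.3, -1.2]
grip_width: 0.372
grip_force: 25.0
time: 9.7
position: [0.5981, -0.1777, 0.2692]
tool_rot: [-1.985, -2.435, -0.001]
ft_force: [0.7, 0.2, -0.9]
grip_width: 0.37
grip_force: 25.0
scene z -0.0975 side off mm -3.7 w 16.7 19
scene z -0.0825 side off mm -2.1 w 26.6 55
scene z -0.0675 side off mm -2.9 w 28.3 70
scene z -0.0525 side off mm -2.9 w 27.9 67
scene z -0.0375 side off mm -2.7 w 28.2 76
scene z -0.0225 side off mm -1.5 w 25.8 36
scene lowest 0.168 side dir [-0.73  0.68  0.  ]
side z -0.0975 side off mm -1.3 w 22.0 32
side z -0.0825 side off mm -0.8 w 28.4 80
side z -0.0675 side off mm -0.4 w 26.6 85
side z -0.0525 side off mm -0.5 w 28.6 94
side z -0.0375 side off mm -0.1 w 26.3 89
side z -0.0225 side off mm 0.0 w 27.8 61
side lowest 0.1675 side dir [-0.82 -0.58  0.  ]
9.8 [ 0.59806778 -0.17827624  0.26925612] [1.98550774e+00 2.43442324e+00 5.22260251e-04] 0.37042349134348385 24.9983305670321 [-0.22715948 -0.319419   -0.38789063]
```

View pics/over.png

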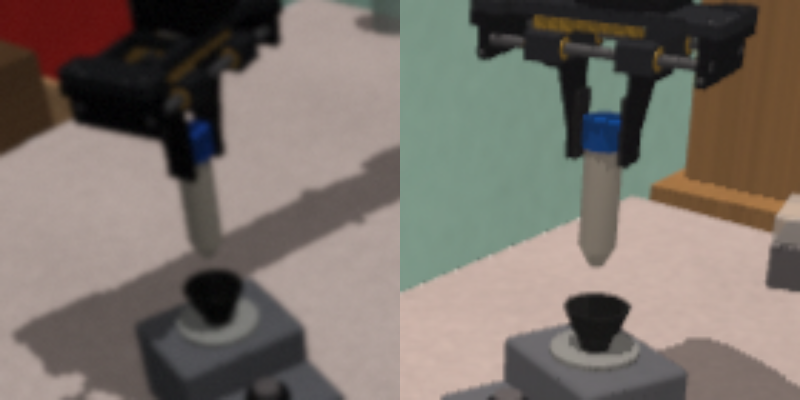

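Both views show the tube about 35 mm above the cup mouth. Compared within each camera, it must move about (-1.5, -3.5) mm. Correct and lower to just short of the floor.

```bash
python3 -m crank '[{"tx":-3,"ty":-2,"tz":8,"turn":0},{"tx":-3,"ty":-2,"tz":18,"turn":0},{"tx":-3,"ty":-2,"tz":30,"turn":0},{"tx":-3,"ty":-2,"tz":40,"turn":0},{"tx":-3,"ty":-2,"tz":45,"turn":0}]' && python3 -m crank '[{"tx":0,"ty":0,"tz":0,"turn":0},{"tx":0,"ty":0,"tz":0,"turn":0},{"tx":0,"ty":0,"tz":0,"turn":0}]'
python3 -c "
from foot import *
tubepose('in.png')"
```

```text
time: 10.42
position: [0.5962, -0.1826, 0.2228]
tool_rot: [-1.987, -2.432, 0.001]
ft_force: [0.1, 0.7, 0.1]
grip_width: 0.371
grip_force: 25.0
time: 10.8
position: [0.5968, -0.1828, 0.2246]
tool_rot: [1.987, 2.432, 0.001]
ft_force: [0.5, 0.2, -1.0]
grip_width: 0.365
grip_force: 25.0
scene z -0.1125 side off mm 0.8 w 38.4 66
scene z -0.0975 side off mm -0.4 w 50.0 138
scene z -0.0825 side off mm -2.9 w 27.7 53
scene z -0.0675 side off mm -3.1 w 27.8 63
scene z -0.0525 side off mm -2.9 w 28.0 62
scene z -0.0375 side off mm -2.8 w 28.0 63
scene z -0.0225 side off mm -2.2 w 27.2 35
scene lowest 0.1009 side dir [-0.73  0.68  0.  ]
side z -0.1125 side off mm -1.0 w 36.2 64
side z -0.0975 side off mm -1.2 w 51.8 191
side z -0.0825 side off mm -0.7 w 27.6 74
side z -0.0675 side off mm -0.4 w 28.5 77
side z -0.0525 side off mm -0.1 w 27.2 83
side z -0.0375 side off mm -0.2 w 28.5 89
side z -0.0225 side off mm 0.3 w 26.5 52
side lowest 0.0995 side dir [-0.82 -0.57  0.  ]
10.9 [ 0.59672982 -0.18276688  0.22445683] [1.98725244e+00 2.43233573e+00 4.79022832e-04] 0.3673547761948398 24.998186454176903 [-0.61785887 -0.8220627  -0.37555085]
```

View pics/in.png

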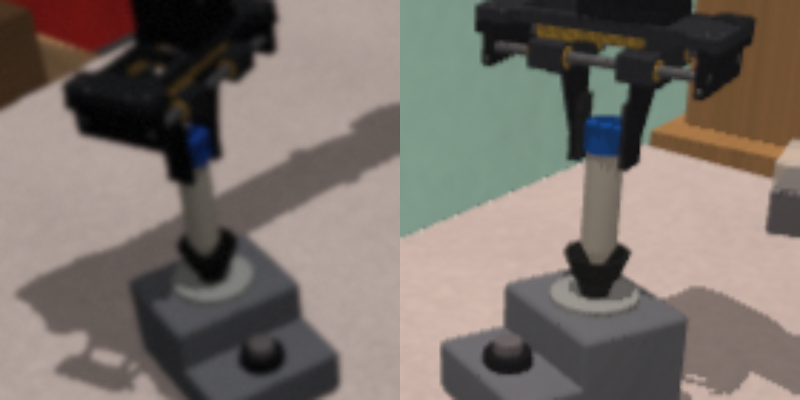

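The tube foot is inside the cup mouth in both views (cup at (207,255) and (597,265)), and the button is back up at (262,350). Press down in small steps, watching the force.

```bash
python3 -m crank '[{"tx":1,"ty":0,"tz":2,"turn":0},{"tx":1.5,"ty":0,"tz":4,"turn":0},{"tx":1.5,"ty":0,"tz":6,"turn":0},{"tx":1.5,"ty":0,"tz":8,"turn":0},{"tx":1.5,"ty":0,"tz":8,"turn":0}]' && python3 -m crank '[{"tx":0,"ty":0,"tz":0,"turn":0},{"tx":0,"ty":0,"tz":0,"turn":0}]'
python3 - <<'E'
from h import *
f=[]
for i in range(6): ctrl.get_image('side'); s=ctrl.get_state(); f.append(s['ft_force'])
print(np.mean(f,0),s['position'])
E
```

```text
time: 11.52
position: [0.5961, -0.1812, 0.2158]
tool_rot: [-1.988, -2.433, 0.0]
ft_force: [-0.4, 0.3, -0.4]
grip_width: 0.371
grip_force: 25.0
time: 11.78
position: [0.5963, -0.1813, 0.2162]
tool_rot: [1.988, 2.433, 0.0]
ft_force: [-0.7, 0.1, -0.4]
grip_width: 0.367
grip_force: 25.0
[-0.23995004 -0.03799544 -0.84026977] [ 0.5962917  -0.18125618  0.21613323]
```

```bash
cat > f.py <<'E'
from h import *
f=[];p=[]
for i in range(6): ctrl.get_image('side'); s=ctrl.get_state(); f.append(s['ft_force']); p.append(s['position'])
print(np.mean(f,0).round(2),np.mean(p,0).round(4),s['grip_width'])
E
python3 -m crank '[{"tx":0,"ty":0,"tz":1,"turn":0},{"tx":0,"ty":0,"tz":2,"turn":0},{"tx":0,"ty":0,"tz":2,"turn":0}]' | sed -n 4p; python3 f.py;  python3 -m crank '[{"tx":0,"ty":0,"tz":1,"turn":0},{"tx":0,"ty":0,"tz":2,"turn":0},{"tx":0,"ty":0,"tz":2,"turn":0}]'| sed -n 4p; python3 f.py
```

```text
ft_force: [0.4, 0.5, -0.7]
[-0.09  0.24 -0.24] [ 0.5963 -0.1813  0.2141] 0.3670957876563828
ft_force: [0.1, 0.6, -0.9]
[-0.02  0.21 -0.6 ] [ 0.5963 -0.1813  0.2121] 0.36777261416152585
```

```bash
cat > g.py <<'E'
from h import *
for n in ('scene','side'):
    im,d=ctrl.get_image(n); s=ctrl.get_state(); p=np.array(s['position'])
    m=ctrl.camera_model(n); Rm=R.from_rotvec(m['orientation']).as_matrix();K=np.array(m['intrinsics'])
    v,u=np.mgrid[:384,:512]; P=((np.stack([u,v,u*0+1],-1)@np.linalg.inv(K).T)*d[...,None])@Rm.T+m['origin']
    near=(d>0)&(np.hypot(P[...,0]-p[0],P[...,1]-p[1])<.033)
    g=im.max(-1)
    rim=P[near&(g<60)&(P[...,2]<.15)&(P[...,2]>.1)]
    hsv=cv2.cvtColor(im,cv2.COLOR_RGB2HSV); blue=(abs(hsv[...,0].astype(int)-110)<15)&(hsv[...,1]>120)&near
    b=P[blue]
    print(n,'rim top',np.percentile(rim[:,2],[90,97,100]).round(4),len(rim),'cap z rel TCP',(np.percentile(b[:,2],[3,97])-p[2]).round(4), 'body low',P[near&(g>90)&(P[...,2]>.1)][:,2].min().round(4))
print(ctrl.get_state()['ft_force'],p)
E
python3 g.py; python3 -m crank '[{"tx":0,"ty":0,"tz":1,"turn":0},{"tx":0,"ty":0,"tz":2,"turn":0},{"tx":0,"ty":0,"tz":2,"turn":0}]' | sed -n 4p; python3 f.py;python3 g.py
```

```text
scene rim top [0.132  0.1338 0.1417] 181 cap z rel TCP [-0.0058  0.1265] body low 0.1391
side rim top [0.1305 0.1319 0.1331] 191 cap z rel TCP [-0.0079  0.0135] body low 0.12
[-0.30160597 -0.22133042 -0.53721569] [ 0.59627556 -0.1812716   0.21214113]
ft_force: [0.2, 0.3, -1.1]
[-0.08 -0.08 -0.69] [ 0.5963 -0.1813  0.2101] 0.3702992651398233
scene rim top [0.1323 0.1335 0.1439] 175 cap z rel TCP [-0.0067  0.1266] body low 0.136
side rim top [0.1307 0.1318 0.1329] 190 cap z rel TCP [-0.0086  0.0135] body low 0.1196
[-0.24960134 -0.52596401 -0.64335259] [ 0.59627908 -0.18126826  0.21010888]
```

```bash
python3 - <<'E'
from h import *
c=[]
for n in ('scene','side'):
    im,d=ctrl.get_image(n); q=proj(n,[.597,-.182,.14]).astype(int); print(n,q)
    c.append(cv2.resize(im[q[1]-35:q[1]+35,q[0]-25:q[0]+25],(400,560),interpolation=cv2.INTER_CUBIC))
    for r in ctrl.mark_of(n,'cup_seat')[:2]+ctrl.mark_of(n,'tube')[:3]: print(np.round(r['xyz'],4),round(r['confidence'],2))
cv2.imwrite('pics/z.png',np.hstack(c)[:,:,::-1])
E
```

```text
scene [189 147]
[ 0.5988 -0.1816  0.1128] 0.59
[ 0.5965 -0.1805  0.1086] 0.87
[6.530e-01 2.522e-01 5.000e-04] 0.74
[0.3997 0.2019 0.003 ] 0.73
side [304 139]
[ 0.5964 -0.1848  0.1175] 0.71
[ 0.4351  0.2604 -0.0007] 0.97
[ 0.5924 -0.1853  0.1066] 0.9
[ 0.6577  0.2558 -0.0033] 0.62
```

View pics/z.png

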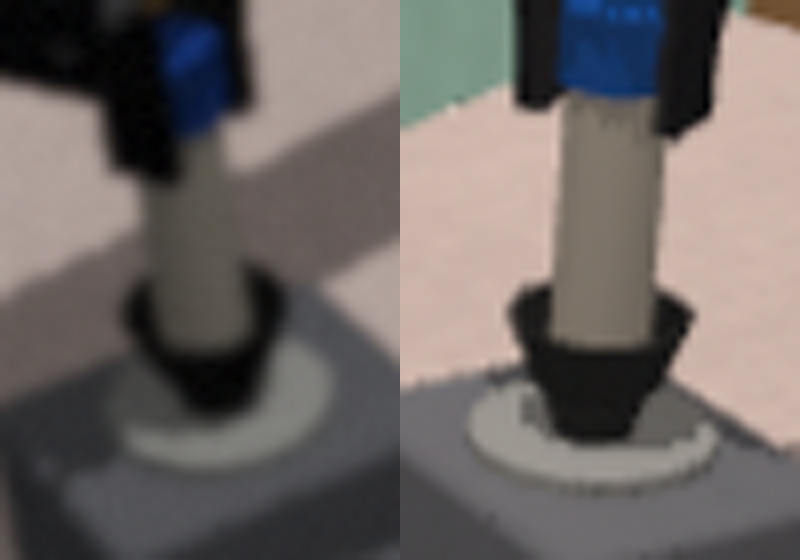

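The tube stands well inside the mouth in both views (tube ends at (205,345) and (600,345)), centred, the rim still up and no force yet. So the floor is lower than expected; I'll keep going down by feel.

```bash
python3 -m crank '[{"tx":0,"ty":0,"tz":1,"turn":0},{"tx":0,"ty":0,"tz":2,"turn":0},{"tx":0,"ty":0,"tz":2,"turn":0}]' | sed -n 4p; python3 f.py; python3 g.py
```

```text
ft_force: [-0.1, -0.7, -0.8]
[-0.2   0.15 -0.42] [ 0.5963 -0.1813  0.2081] 0.36719412694525366
scene rim top [0.132  0.133  0.1435] 179 cap z rel TCP [-0.0072  0.1258] body low 0.1478
side rim top [0.1306 0.1322 0.133 ] 190 cap z rel TCP [-0.0081  0.0132] body low 0.1223
[-0.0807061   0.56406499  0.78938302] [ 0.59626929 -0.18128034  0.20814321]
```

```bash
for i in 1 2; do python3 -m crank '[{"tx":0,"ty":0,"tz":0.7,"turn":0},{"tx":0,"ty":0,"tz":1.5,"turn":0},{"tx":0,"ty":0,"tz":1.5,"turn":0}]' | sed -n 4p; python3 f.py; done; python3 g.py
```

```text
ft_force: [-0.2, 0.2, -0.0]
[ 0.04 -0.06 -0.56] [ 0.5963 -0.1812  0.2066] 0.36836374415499734
ft_force: [0.1, -0.3, -0.6]
[-0.05 -0.03 -0.73] [ 0.5963 -0.1812  0.2051] 0.3715364798008325
scene rim top [0.132  0.1332 0.1434] 178 cap z rel TCP [-0.0057  0.1382] body low 0.1372
side rim top [0.1307 0.132  0.1331] 188 cap z rel TCP [-0.0075  0.0136] body low 0.1208
[ 0.29647783  1.04340034 -1.28190088] [ 0.59627707 -0.18124274  0.20510452]
```

```bash
for i in 1 2; do python3 -m crank '[{"tx":0,"ty":0,"tz":0.7,"turn":0},{"tx":0,"ty":0,"tz":1.5,"turn":0},{"tx":0,"ty":0,"tz":1.5,"turn":0}]' | sed -n 4p; python3 f.py; done; python3 g.py; python3 -c "
from h import *
s=ctrl.get_state();print(s['time'],s['torque'],s['joint_torque'],R.from_rotvec(s['tool_rot']).as_matrix().round(3))"
```

```text
ft_force: [-0.7, -0.8, 1.7]
[-0.24  0.18  2.16] [ 0.5964 -0.1813  0.2039] 0.37088501098743026
ft_force: [-0.3, -0.4, 4.0]
[-0.41 -0.08  3.77] [ 0.5964 -0.1813  0.2023] 0.36585783653840503
scene rim top [0.1301 0.1314 0.1442] 165 cap z rel TCP [-0.0059  0.1347] body low 0.1339
side rim top [0.129  0.1297 0.1312] 178 cap z rel TCP [-0.008   0.0135] body low 0.1247
[-0.34582018 -0.59818333  4.94058416] [ 0.59635083 -0.18126563  0.20217749]
18.275 [-0.053542    0.02677311 -0.00574478] [-2.73387891e-02 -4.40822160e+01  5.55408485e-01 -2.88431776e+01
 -6.91527198e-02  3.14492953e-02  2.79515925e-04] [[-0.199  0.98   0.   ]
 [ 0.98   0.199 -0.   ]
 [-0.     0.    -1.   ]]
```

Contact found: cup sunk about 2 mm (rim 2 mm lower, about 4.3 N). About 3.7 mm further is halfway.

```bash
python3 -m crank '[{"tx":0,"ty":0,"tz":1,"turn":0},{"tx":0,"ty":0,"tz":2,"turn":0},{"tx":0,"ty":0,"tz":3,"turn":0},{"tx":0,"ty":0,"tz":3.7,"turn":0},{"tx":0,"ty":0,"tz":3.7,"turn":0}]' | sed -n 4p; python3 f.py; python3 g.py
```

```text
ft_force: [-1.0, -0.3, 5.9]
[-0.25 -0.16  6.25] [ 0.5964 -0.1814  0.1989] 0.36888280259708695
scene rim top [0.1268 0.1286 0.1385] 155 cap z rel TCP [-0.0063  0.1336] body low 0.132
side rim top [0.1257 0.1266 0.1287] 169 cap z rel TCP [-0.0082  0.0136] body low 0.1198
[-0.61439401 -0.65932599  6.52250254] [ 0.5964511  -0.18140655  0.19895237]
```

```bash
python3 -m crank '[{"tx":0,"ty":0,"tz":0.3,"turn":0},{"tx":0,"ty":0,"tz":0.6,"turn":0},{"tx":0,"ty":0,"tz":0.6,"turn":0},{"tx":0,"ty":0,"tz":0.6,"turn":0}]' | sed -n 4p; python3 f.py; python3 g.py; python3 - <<'E'
from h import *
im,d=ctrl.get_image('side'); im2,_=ctrl.get_image('scene')
cv2.imwrite('pics/end.png',np.hstack([cv2.resize(im2[90:290,140:400],(400,308)),cv2.resize(im[110:310,100:360],(400,308))])[:,:,::-1])
E
```

```text
ft_force: [-0.9, 0.2, 6.9]
[-0.83 -0.23  6.14] [ 0.5965 -0.1815  0.1985] 0.3658963734338943
scene rim top [0.1266 0.1278 0.1379] 155 cap z rel TCP [-0.0061  0.1305] body low 0.1312
side rim top [0.1254 0.1264 0.1279] 166 cap z rel TCP [-0.008   0.0135] body low 0.1195
[-1.13281086 -0.1641815   6.88238052] [ 0.59644346 -0.18145778  0.19847364]
```

View pics/end.png

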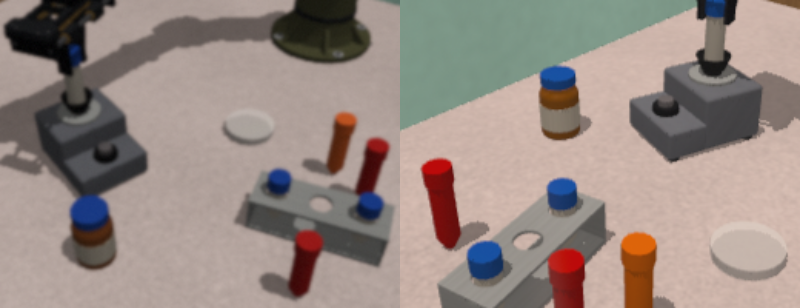

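Everything else is in place: short tubes (279,182) and (370,205), jar, dish. But contact came about 12 mm lower than the rim height implies. I'll check the contact moment and centring before handing in.

```bash
cat > t.py <<'E'
from h import *
F=[];T=[]
A=[];B=[]
for n in ('scene','side')*4:
    im,d=ctrl.get_image(n); s=ctrl.get_state(); p=np.array(s['position']); F.append(s['ft_force']);T.append(s['torque'])
    m=ctrl.camera_model(n); Rm=R.from_rotvec(m['orientation']).as_matrix();K=np.array(m['intrinsics'])
    v,u=np.mgrid[:384,:512]; P=((np.stack([u,v,u*0+1],-1)@np.linalg.inv(K).T)*d[...,None])@Rm.T+m['origin']
    near=(d>0)&(np.hypot(P[...,0]-p[0],P[...,1]-p[1])<.04); g=im.max(-1)
    view=np.array(m['origin'])-p; view[2]=0; view/=np.linalg.norm(view); side=np.cross([0,0,1],view)
    rim=(P[near&(g<70)&(P[...,2]<.14)&(P[...,2]>.115)]-p)@side; tb=(P[near&(g>85)&(P[...,2]<p[2]-.025)&(P[...,2]>.145)]-p)@side
    A.append(side[:2]); B.append(((np.percentile(rim,99.5)+np.percentile(rim,.5))-(np.percentile(tb,99)+np.percentile(tb,1)))*500)
print('cup-tube xy mm',np.linalg.lstsq(np.array(A),np.array(B),rcond=None)[0],np.round(B,1),'w',np.ptp(rim),np.ptp(tb))
F=np.mean(F,0);T=np.mean(T,0); print('F',F,'T',T,p,s['time'])
E
python3 t.py
```

```text
cup-tube xy mm [-0.38613151  0.66400186] [ 0.8 -0.   0.8 -0.   0.6 -0.1  0.7 -0.1] w 0.047593749693712724 0.028600531882925884
F [-0.60722731  0.0827231   6.4433502 ] T [-0.022846    0.22972537 -0.01486827] [ 0.59644984 -0.18142218  0.19844854] 20.7
```

The tube is centred in the cup to within 1 mm and upright. Force and rim drop agree on a cup travel of about 5.7 mm. Handing in.

```bash
python3 -c "
from bench import ctrl
print(ctrl.close_job())"
```

```text
the job is handed in; nothing more can be done
None
```

I pressed the start button fully down and it came back up. The tall tube is upright in the cup, still gripped, with the cup held about 5.7 mm down (halfway is 6 mm); the tube's foot went about 12 mm lower than the stated cup floor before contact, which I could not explain, and the other items were not moved.

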